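# Set the spice mill's coarseness and hold its pulse dial at the third click

### The job

Set the spice mill on the pull-out shelf: first turn the green coarseness knob clockwise until its white pointer line is in line with the orange mark, leaving the red pulse dial at rest until that is done. Then take the red spring-return pulse dial, turn it clockwise past the first two clicks (white and yellow dots) to the third (red dot), and finish while still holding it there, because it springs back if let go. Do not knock or shift the containers, dish or plate.

Things in the scene. Friction and masses are not known exactly. Their poses are not given: they have to be found in the camera images.
- mill: Spice mill, fixed on the shelf: grey body 180 (its x) x 360 (its y), flat steel deck 80 above its underside; origin at the centre of its underside. Clear jar with black lid (90 across, top 181 above the underside) on it at its x +35, y 0. Green coarseness knob's axis at its x -25, y +115; red pulse dial's at x -25, y -115; both vertical.
- coarse_grip (a point): On the axis of the green coarseness knob, 28 above the deck: a good TCP height to grip at. Black skirt 66 across, 6 thick, carrying a green upright grip bar 46 long (this point's x), 14 wide (its y), top 37 above the deck. A white line runs along the bar and out on the skirt; point +x points to its skirt end, the pointer. The frame turns with the knob.
- coarse_pointer (a point): Outer end of the white pointer line on the coarseness knob's skirt, 33 from the axis, 6 above the deck; turns with the knob.
- mark (a point): Orange index mark beside the coarseness knob: an orange bar flat on the deck, 35 to 55 from the knob's axis. This point is in line with it, 33 from the axis and 6 above the deck, so it coincides with coarse_pointer when the knob is set. The mark cannot be moved.
- coarse_knob (a joint): Angle of the coarseness knob in rad, growing clockwise seen from above, 0 to 2.0 between its stops. Light friction (0.04 N m), stays where it is left. It starts anticlockwise of the orange mark, by 0.45 to 1.5 rad.
- pulse_grip (a point): On the axis of the red pulse dial, 28 above the deck: a good TCP height to grip at. Shape and sizes as the coarseness knob, bar red (46 along this point's x, 14 wide, top 37 above the deck); point +x points to the skirt end of its white line; the frame turns with the dial.
- pulse_dial (a joint): Pulse dial angle in rad, growing clockwise from above: 0 at rest (pointer at black dot), clicks at 0.4 (white dot), 0.8 (yellow), 1.2 (red), stop at 1.30. A spring turns it back to 0 from everywhere when let go: 0.06 N m at rest, 0.16 at the third click; about 0.12, 0.15 and 0.18 N m to climb the ridges at 0.2, 0.6 and 1.0 before each click.
- tub_a: Bystander, loose on the shelf: tall clear acrylic container, sage-green clip-on lid, 100 x 100 x 130; origin at the centre of its underside.
- tub_b: Bystander, loose on the shelf: clear acrylic container, white clip-on lid, 100 x 100 x 110; origin at the centre of its underside.
- tub_c: Bystander, loose on the shelf: low clear acrylic container, orange clip-on lid, 100 x 100 x 90; origin at the centre of its underside.
- dish: Bystander, loose on the shelf: black ceramic pickle dish, 84 across, 35 high; origin at the centre of its underside.
- plate: Bystander, loose on the shelf: orange melamine plate, 170 across, 18 high; origin at the centre of its underside.

How it is judged:
On the way, in this order (a step that is already met when the one before it is completed fails the run):
1. the coarseness knob's pointer is at the orange mark, with the pulse dial at rest (horizontal distance between coarse_pointer and mark below 0.0045 m and value of joint pulse_dial below 0.2 rad), for 0.3 s.
2. the pulse dial is held at its third click (value of joint pulse_dial above 1.08 rad and contact force between the fingers and pulse_dial above 1 N), for 0.3 s.
At the end, for the whole second after the job is handed in: The program ends with the fingers on the red dial (more than 1 N) and keeping it at its third click (joint above 1.08 rad), while the coarseness pointer is within 4.5 mm (about 8 degrees) of the orange mark (all of step 2 and horizontal distance between coarse_pointer and mark below 0.0045 m); the arm keeps its last pose, push and grip.
It fails at once if the pulse dial is turned (beyond 0.25 rad) while the coarseness knob is off its mark (value of joint pulse_dial above 0.25 rad and horizontal distance between coarse_pointer and mark above 0.005 m).
It fails at once if a container, the dish or the plate is shifted by more than 25 mm (distance of any of tub_a, tub_b, tub_c, dish, plate from where it was at the start of the episode above 0.025 m).
It also fails if it takes over 45 s, if anything falls off the work surface, if the arm or the gripper's body presses on something with over 40 N, if the wrist force passes 120 N, or if a joint passes its speed limit or range.

### The arm

A 6-joint arm with a two-finger parallel gripper is mounted at the origin on the work surface. World frame = base frame: x ahead of the robot, y to its left, z up, the work surface at z = 0. Lengths are in m, angles in rad, forces in N, time in s.
With the tool pointing down it reaches from about 0.25 to 0.725 m from the base axis. Payload 4 kg.
Tool frame: the origin (TCP) lies between the finger pads, 19 mm behind the fingertips; this is the grasp point; x points along the fingers, y is the direction in which the jaws open and shut, and the axes are right-handed (so a half turn about x gives the same grasp; the last joint's range is limited). The gripper opens to 85 mm and grips with 20 to 120 N. Pads are 22 mm wide; open, the fingers measure 114 mm over their backs; the gripper's body (76 mm by 85 mm) begins 54 mm behind the grasp point. The pads swing forward as they close: fully open they stand 13 mm farther back than shut.
Start: joints at [-1.26, 0.241, 0.005, 1.335, 0, 1.571], TCP at [0.153, -0.476, 0.25] pointing down, gripper open.
Joint ranges: [-2.72, 2.72], [-1.05, 1.87], [-1.09, 1.28], [-1.99, 2.15], [-1.42, 1.44], [-3.14, 3.14]. Speed limits (rad/s): [2.79, 2.79, 3.14, 3.14, 3.14, 3.14].

### API

Orientations are given as a unit quaternion [x, y, z, w].
In Python, from workcell import * gives the robot as it stands.
- The arm moves only by the tool play_rows, never from a script. Its argument "plan" is a list of rows, each a list of 7 numbers: the shift along the tool's x, y, z in mm, then the turn, a rotation vector about the tool's x, y, z in rad, then the closure, from -1 (fully open) to 1 (shut). In form: [[x, y, z, rx, ry, rz, grip], ...]. A call has 1 to 20 rows; each row shifts and turns the commanded pose from where the row before left it, along the tool's axes as they then stand; what a row does not reach is not made up. A row lasts 1/12 s, in which the tool goes at most 41.7 mm and 7.16 degrees, less where a joint would pass 70% of its speed; a pose out of reach is approached as far as the arm can. A call with a gripper value outside its range is refused whole. The fingers move at their own pace and stop on an object; the grip force is fixed at half the most. Time passes only in rows, so rows that do not move let the fingers close. It gives the time, the measured TCP pose, the force and the opening at its end, in the units of the state.
- get_obs(): the state, without advancing time (a new reading comes with each control period).
- camera(name): name is "side" or "top" or "wrist"; returns a dict with "frame" (400x640x3 uint8, red, green, blue), "depth" (400x640 float32, m along the optical axis (not along the pixel's ray), 0 where there is no reading), "fx", "fy", "cx", "cy" (pixels), "distortion" ([k1, k2, p1, p2, k3] as OpenCV has them; the pictures are not rectified), "camera_from_world" (4x4, takes a point from world to camera coordinates). Camera axes: x right, y up, looking along -z (the intrinsics and any distortion apply to the point x, -y, -z); pixel columns grow to the right and rows downward; lengths in m; the calibration is good to about 2 mm. A picture is of the moment at which its call begins.
- job_done(): hands the job in, once; it reports no verdict.
Trained networks look in a picture, given as the dict that the camera call returned (one of the last four; its "shot" number tells which), for a name from the list of things; names that differ only in an ending like _2 or _b are one class to them, and where a whole thing is asked for, a point or a joint stands for the part that bears it (a point fixed in the world has none). Each returns a list of dicts, best first, with "confidence" (0 to 1); they miss things now and then, are a little off and sometimes report something else, mostly with a low value. They report only what shows in the picture. A call takes as long as a camera call.
- search_frame(thing, picture): "centre" ([x, y, z] in m, in world coordinates, good to about 4 mm: the middle of the surface that is visible of it).
- pinpoint(thing, picture): "centre" ([x, y, z] in m, in world coordinates, good to about 4 mm: a listed point, or the origin of a listed thing).
The state is a dict: "clock": time; "joint_pos": joint angles; "joint_vel": joint speeds; "tau": joint torques, N m; "eef_pos": TCP position; "tool_rot": TCP orientation; "ft_force": force on the tool from outside, world axes, zero at the start; "ft_torque": the same for the moment, N m; "grip_width": finger opening in m.
Only numpy, scipy, OpenCV 4.12 (cv2) and the standard library are available. Lean on these libraries where they do the work, as an engineer would, in place of code of your own. Each camera call takes 0.05 s, during which the arm holds its last target. There are 200 camera calls.

## Working session

There is one attempt and no reset: what is moved stays moved. The work goes in short steps, Python scripts to look and compute and a tool call to move; the robot and the scene stay as the last step left them, time stands still between calls to the robot, and variables do not carry over. Pictures are saved under pics/ and viewed, about 8 in all and at most 12, crops included, and the job is handed in when it is done.

Besides the shell and the picture viewer there is one more tool, called after "Emit:" as name([rows], argument=value, ...), one row to a line, values as JSON. play_rows: Moves the arm, as the interface text tells. Its arguments: {"type":"object","properties":{"plan":{"type":"array","items":{"type":"array","items":{"type":"number"}}}},"required":["plan"]}

```bash
mkdir -p pics; ls; cat > h.py <<'E'
from workcell import *
import numpy as np, cv2
def save(c,n,crop=None,s=1):
    f=c["frame"]
    if crop: f=f[crop[1]:crop[3],crop[0]:crop[2]]
    if s!=1: f=cv2.resize(f,None,fx=s,fy=s,interpolation=cv2.INTER_CUBIC)
    cv2.imwrite("pics/"+n,f[:,:,::-1])
def K(c): return np.array([[c["fx"],0,c["cx"]],[0,c["fy"],c["cy"]],[0,0,1.]])
def on_plane(c,uv,z):
    n=cv2.undistortPoints(np.array([[uv]],float),K(c),np.array(c["distortion"],float))[0,0]
    T=np.linalg.inv(np.array(c["camera_from_world"])); d=T[:3,:3]@[n[0],-n[1],-1]; o=T[:3,3]
    return o+d*(z-o[2])/d[2]
def proj(c,P):
    p=np.array(c["camera_from_world"])@np.r_[P,1]
    return cv2.projectPoints(np.array([[p[0],-p[1],-p[2]]]),np.zeros(3),np.zeros(3),K(c),np.array(c["distortion"],float))[0][0,0]
E
python3 - <<'E'
from h import *
o=get_obs(); print(o["clock"],o["eef_pos"],o["tool_rot"],o["grip_width"])
for v in ["top","side"]:
    c=camera(v); save(c,v+"0.png")
    print(v, np.linalg.inv(np.array(c["camera_from_world"]))[:3,3])
    for t in ["mill","coarse_grip","coarse_pointer","mark","pulse_grip","tub_a","tub_b","tub_c","dish","plate"]:
        r=pinpoint(t,c)
        print(t,[(np.round(x["centre"],3).tolist(),round(x["confidence"],2)) for x in r[:3]])
E
```

```text
pics
0.0 [ 0.15272573 -0.47547619  0.24912175] [-0.69846357 -0.11017751  0.69870456 -0.1087267 ] 0.08537038464761783
top [0.4936174  0.00755826 1.39432402]
mill [([0.515, -0.061, 0.041], 0.79), ([0.424, 0.351, 0.042], 0.64)]
coarse_grip [([0.489, 0.06, 0.151], 0.83), ([0.718, -0.079, 0.039], 0.24), ([0.516, -0.059, 0.043], 0.2)]
coarse_pointer [([0.521, 0.07, 0.125], 0.72)]
mark [([0.522, 0.039, 0.126], 0.56), ([0.488, -0.175, 0.149], 0.42)]
pulse_grip [([0.489, -0.17, 0.149], 0.73)]
tub_a [([0.422, 0.352, 0.04], 0.97), ([0.596, 0.36, 0.043], 0.64), ([0.608, -0.374, 0.037], 0.6)]
tub_b [([0.422, 0.352, 0.04], 0.97), ([0.596, 0.36, 0.043], 0.64), ([0.608, -0.374, 0.037], 0.6)]
tub_c [([0.422, 0.352, 0.04], 0.97), ([0.596, 0.36, 0.043], 0.64), ([0.608, -0.374, 0.037], 0.6)]
dish [([0.718, -0.077, 0.04], 0.59), ([0.609, -0.374, 0.037], 0.29)]
plate [([0.42, -0.366, 0.043], 0.78)]
side [0.21829656 0.75190161 0.61213071]
mill [([0.516, -0.062, 0.041], 0.68)]
coarse_grip [([0.492, 0.057, 0.15], 0.83)]
coarse_pointer [([0.524, 0.068, 0.129], 0.67), ([0.421, 0.355, 0.043], 0.65)]
mark []
pulse_grip [([0.493, -0.174, 0.148], 0.73)]
tub_a [([0.421, 0.354, 0.038], 0.88), ([0.595, 0.359, 0.037], 0.78), ([0.602, -0.377, 0.047], 0.71)]
tub_b [([0.421, 0.354, 0.038], 0.88), ([0.595, 0.359, 0.037], 0.78), ([0.602, -0.377, 0.047], 0.71)]
tub_c [([0.421, 0.354, 0.038], 0.88), ([0.595, 0.359, 0.037], 0.78), ([0.602, -0.377, 0.047], 0.71)]
dish [([0.725, -0.076, 0.04], 0.73)]
plate [([0.418, -0.371, 0.038], 0.82)]
```

View pics/top0.png

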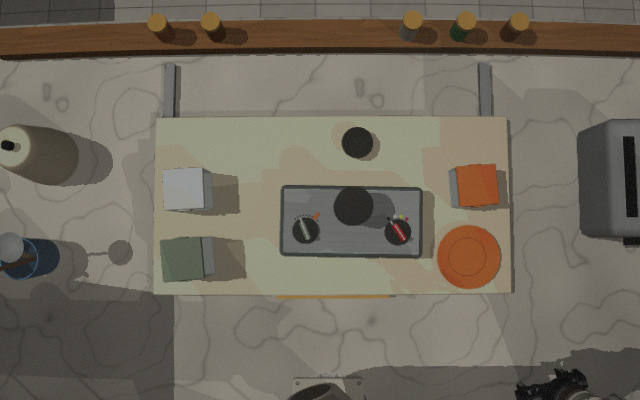

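View pics/side0.png

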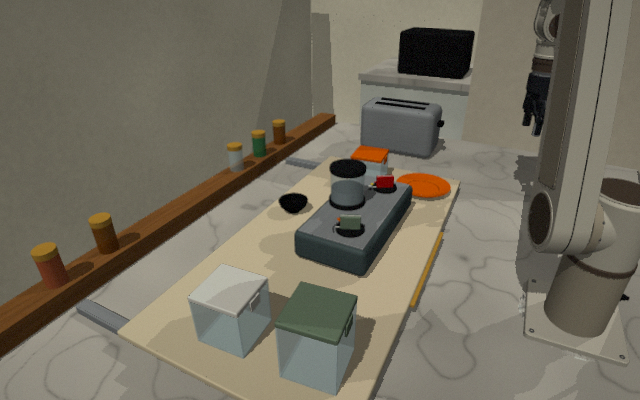

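The top view shows the green knob at (305,230), the orange mark at (315,215) and the red dial at (398,231). The mill is nearly square to the base. The side view agrees. Next I'll zoom in on the knobs and work out the first move.

```bash
python3 - <<'E'
from h import *
from scipy.spatial.transform import Rotation as R
o=get_obs(); q=R.from_quat(o["tool_rot"]); M=q.as_matrix(); print(M.round(3))
t=np.array([0.49,0.059,0.30]); print("to above green, tool mm",(M.T@(t-o["eef_pos"])*1000).round(1))
c=camera("top"); save(c,"top_z.png",(275,175,435,265),5)
print([on_plane(c,p,0.12+h).round(4) for p,h in [((305,230),.03),((398,231),.03)]])
c=camera("wrist");T=np.linalg.inv(np.array(c["camera_from_world"]));print("cam in tool",(M.T@(T[:3,3]-o["eef_pos"])).round(3),(M.T@T[:3,:3]).round(2))
E
```

```text
[[ 0.     0.306 -0.952]
 [ 0.    -0.952 -0.306]
 [-1.    -0.    -0.   ]]
to above green, tool mm [ -50.  -406.3 -484.5]
[array([0.4921, 0.0557, 0.15  ]), array([ 0.4889, -0.1712,  0.15  ])]
cam in tool [-0.125  0.    -0.08 ] [[-0.    0.31 -0.95]
 [ 1.    0.   -0.  ]
 [ 0.   -0.95 -0.31]]
```

View pics/top_z.png

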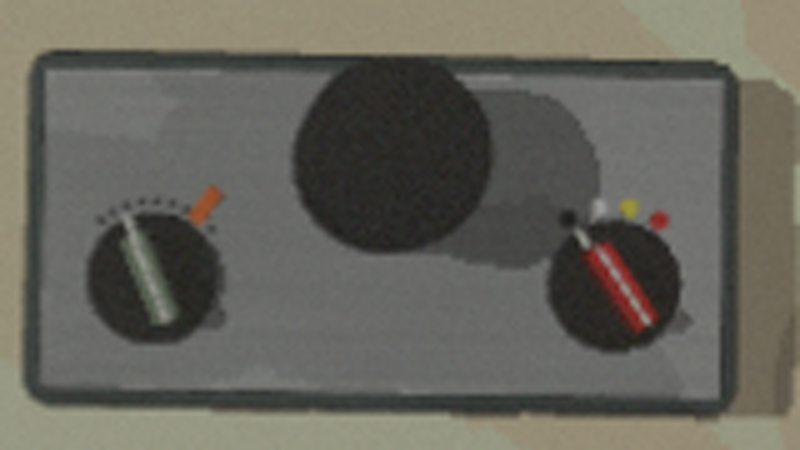

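Emit:
play_rows([
  [-25, 0, 0, 0, 0, 0, -1],
  [-25, 0, 0, 0, 0, 0, -1],
  [0, -25.4, -30.3, 0, 0, 0, -1],
  [0, -25.4, -30.3, 0, 0, 0, -1],
  [0, -25.4, -30.3, 0, 0, 0, -1],
  [0, -25.4, -30.3, 0, 0, 0, -1],
  [0, -25.4, -30.3, 0, 0, 0, -1],
  [0, -25.4, -30.3, 0, 0, 0, -1],
  [0, -25.4, -30.3, 0, 0, 0, -1],
  [0, -25.4, -30.3, 0, 0, 0, -1],
  [0, -25.4, -30.3, 0, 0, 0, -1],
  [0, -25.4, -30.3, 0, 0, 0, -1],
  [0, -25.4, -30.3, 0, 0, 0, -1],
  [0, -25.4, -30.3, 0, 0, 0, -1],
  [0, -25.4, -30.3, 0, 0, 0, -1],
  [0, -25.4, -30.3, 0, 0, 0, -1],
  [0, -25.4, -30.3, 0, 0, 0, -1],
  [0, -25.4, -30.3, 0, 0, 0, -1],
])

```text
clock: 2.7
eef_pos: [0.4909, 0.0612, 0.3002]
tool_rot: [0.699, 0.11, -0.698, 0.11]
ft_force: [1.3, -1.7, -0.4]
grip_width: 0.0854
```

Emit:
play_rows([
  [0, 0, 0, -0.12, 0, 0, -1],
  [0, 0, 0, -0.12, 0, 0, -1],
  [0, 0, 0, -0.12, 0, 0, -1],
  [0, 0, 0, -0.12, 0, 0, -1],
  [0, 0, 0, -0.12, 0, 0, -1],
  [0, 0, 0, -0.12, 0, 0, -1],
  [0, 0, 0, -0.12, 0, 0, -1],
  [0, 0, 0, -0.12, 0, 0, -1],
  [0, 0, 0, -0.12, 0, 0, -1],
  [0, 0, 0, -0.12, 0, 0, -1],
  [0, 0, 0, -0.12, 0, 0, -1],
  [0, 0, 0, -0.12, 0, 0, -1],
  [0, 0, 0, -0.12, 0, 0, -1],
  [0, 0, 0, -0.12, 0, 0, -1],
])

```text
clock: 3.87
eef_pos: [0.4902, 0.0591, 0.3]
tool_rot: [0.383, 0.594, -0.383, 0.594]
ft_force: [0.2, 0.7, -0.4]
grip_width: 0.0859
```

Emit:
play_rows([
  [0, 0, 0, -0.12, 0, 0, -1],
  [0, 0, 0, -0.12, 0, 0, -1],
  [0, 0, 0, -0.12, 0, 0, -1],
  [0, 0, 0, -0.12, 0, 0, -1],
  [0, 0, 0, -0.12, 0, 0, -1],
  [0, 0, 0, -0.12, 0, 0, -1],
  [0, 0, 0, -0.12, 0, 0, -1],
  [0, 0, 0, -0.12, 0, 0, -1],
  [0, 0, 0, -0.12, 0, 0, -1],
  [0, 0, 0, -0.12, 0, 0, -1],
  [0, 0, 0, -0.12, 0, 0, -1],
  [0, 0, 0, -0.12, 0, 0, -1],
  [0, 0, 0, -0.12, 0, 0, -1],
])

```text
clock: 4.95
eef_pos: [0.4902, 0.0591, 0.3]
tool_rot: [-0.146, 0.692, 0.146, 0.692]
ft_force: [0.4, -0.5, -0.5]
grip_width: 0.0856
```

```bash
python3 - <<'E'
from h import *
from scipy.spatial.transform import Rotation as R
o=get_obs(); M=R.from_quat(o["tool_rot"]).as_matrix(); print(o["clock"],o["joint_pos"].round(3),o["eef_pos"].round(4)); print(M.round(3))
c=camera("wrist"); save(c,"w1.png")
for t in ["coarse_grip","coarse_pointer","mark"]:
    r=pinpoint(t,c); print(t,[(np.round(x["centre"],4).tolist(),round(x["confidence"],2)) for x in r[:3]])
E
```

```text
4.95 [ 0.12   0.212  0.098  1.456  0.    -0.295] [0.4902 0.0591 0.3   ]
[[-0.    -0.403  0.915]
 [ 0.     0.915  0.403]
 [-1.     0.    -0.   ]]
coarse_grip [([0.4898, 0.0578, 0.155], 0.73)]
coarse_pointer [([0.5229, 0.068, 0.1299], 0.76)]
mark [([0.5206, 0.0355, 0.1251], 0.75), ([0.4925, 0.0567, 0.1525], 0.28)]
```

View pics/w1.png

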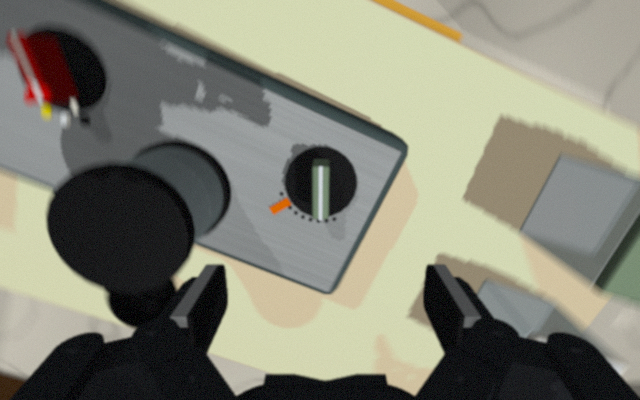

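The wrist view shows the bar vertical at u≈321, in line with the jaws. The pointer end is near (321,220), the skirt centre near (321,182) and the orange mark near (281,206). I'll get the axis and angles by segmentation.

```bash
cat >> h.py <<'E'
def blob(c,mask,roi):
    m=np.zeros(mask.shape,np.uint8); x0,y0,x1,y1=roi; m[y0:y1,x0:x1]=mask[y0:y1,x0:x1]
    n,l,s,ce=cv2.connectedComponentsWithStats(m); i=1+np.argmax(s[1:,4]); return np.argwhere(l==i)[:,::-1].astype(float)
def world(c,px,z): return np.array([on_plane(c,p,z)[:2] for p in px])
def axis_angle(P):
    m=P.mean(0); w,v=np.linalg.eigh(np.cov((P-m).T)); d=v[:,1]; d=d*np.sign(d[0]); return m,np.degrees(np.arctan2(d[1],d[0])),2*np.sqrt(3*w[::-1])
E
python3 - <<'E'
from h import *
c=camera("wrist"); f=c["frame"].astype(int); hsv=cv2.cvtColor(c["frame"],cv2.COLOR_RGB2HSV)
roi=(260,135,380,235)
D=0.122
org=blob(c,((hsv[...,0]<20)&(hsv[...,1]>150)&(hsv[...,2]>120)).astype(np.uint8),roi)
blk=blob(c,(hsv[...,2]<45).astype(np.uint8),roi)
hull=cv2.convexHull(blk.astype(np.float32)); print("skirt ellipse",cv2.fitEllipse(hull))
wl=blob(c,((f.min(2)>150)).astype(np.uint8),(300,150,340,225))
print("mark",axis_angle(world(c,org,D)),len(org))
hw=world(c,hull[:,0],D+.006); print("skirt circle",cv2.minEnclosingCircle((hw*1000).astype(np.float32)))
print("white",axis_angle(world(c,wl,D+.037)),len(wl),wl.min(0),wl.max(0))
print("pix depth->z at bar, skirt, deck:")
T=np.linalg.inv(np.array(c["camera_from_world"]))
for u,v in [(325,190),(345,195),(321,245)]:
    n=cv2.undistortPoints(np.array([[[u,v]]],float),K(c),np.array(c["distortion"],float))[0,0]; d=c["depth"][v,u]
    print((T@np.array([n[0]*d,-n[1]*d,-d,1]))[:3].round(4))
save(c,"w2.png",(255,130,385,235),6)
E
```

```text
skirt ellipse ((320.34478759765625, 181.279052734375), (67.75880432128906, 69.39306640625), 108.33155822753906)
mark (array([0.52940597, 0.02949516]), np.float64(-37.9844278725096), array([0.01952314, 0.00770493])) 160
skirt circle ((492.160400390625, 55.228153228759766), 31.811283111572266)
white (array([0.49334277, 0.05561489]), np.float64(22.767060705898544), array([0.04514068, 0.00392154])) 262 [318. 166.] [322. 220.]
pix depth->z at bar, skirt, deck:
[0.4892 0.0582 0.1578]
[0.4946 0.0803 0.1279]
[0.5523 0.081  0.1215]
```

View pics/w2.png

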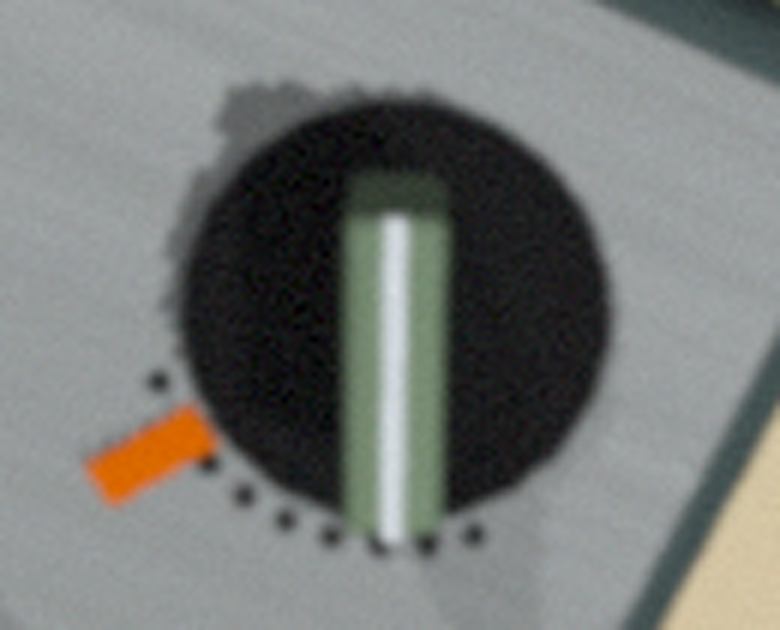

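Measured: axis (0.492, 0.0555), bar at about 23°, mark at about −35.5°, deck z≈0.1215. Next I'll centre, descend and close.

Emit:
play_rows([
  [0, -3.5, 0.5, 0, 0, 0, 0],
  [20, 0, 0, 0, 0, 0, 0],
  [30, 0, 0, 0, 0, 0, 0],
  [30, 0, 0, 0, 0, 0, 0],
  [30, 0, 0, 0, 0, 0, 0],
  [20, 0, 0, 0, 0, 0, 0],
  [10, 0, 0, 0, 0, 0, 0],
  [9, 0, 0, 0, 0, 0, 0],
  [0, 0, 0, 0, 0, 0, 0],
  [0, 0, 0, 0, 0, 0, 0],
  [0, 0, 0, 0, 0, 0, 0],
])

```text
clock: 6.12
eef_pos: [0.4932, 0.0562, 0.1524]
tool_rot: [-0.144, 0.691, 0.143, 0.693]
ft_force: [0.8, -0.2, -0.2]
grip_width: 0.0425
```

Emit:
play_rows([
  [0, 0, 0, 0, 0, 0, 0.4],
  [0, 0, 0, 0, 0, 0, 0.7],
  [0, 0, 0, 0, 0, 0, 1],
  [0, 0, 0, 0, 0, 0, 1],
  [0, 0, 0, 0, 0, 0, 1],
  [0, 0, 0, 0, 0, 0, 1],
])

```text
clock: 6.62
eef_pos: [0.4929, 0.0559, 0.1522]
tool_rot: [-0.144, 0.691, 0.143, 0.693]
ft_force: [0.8, -2.0, 6.3]
grip_width: 0.0128
```

Emit:
play_rows([
  [0, 0, 0, 0.1, 0, 0, 1],
  [0, 0, 0, 0.1, 0, 0, 1],
  [0, 0, 0, 0.1, 0, 0, 1],
  [0, 0, 0, 0.1, 0, 0, 1],
  [0, 0, 0, 0.1, 0, 0, 1],
  [0, 0, 0, 0.1, 0, 0, 1],
  [0, 0, 0, 0.1, 0, 0, 1],
  [0, 0, 0, 0.1, 0, 0, 1],
  [0, 0, 0, 0.1, 0, 0, 1],
  [0, 0, 0, 0.1, 0, 0, 1],
  [0, 0, 0, 0, 0, 0, 1],
  [0, 0, 0, 0, 0, 0, 1],
])

```text
clock: 7.62
eef_pos: [0.493, 0.0565, 0.1523]
tool_rot: [0.206, 0.676, -0.205, 0.677]
ft_force: [-0.5, -0.2, 5.6]
grip_width: 0.0128
```

```bash
python3 - <<'E'
from h import *
from scipy.spatial.transform import Rotation as R
o=get_obs(); M=R.from_quat(o["tool_rot"]).as_matrix(); print(np.degrees(np.arctan2(M[1,2],M[0,2])),o["ft_force"],o["ft_torque"])
c=camera("wrist"); save(c,"w3.png")
for t in ["coarse_pointer","mark"]:
    print(t,[(x["centre"],x["confidence"]) for x in pinpoint(t,c)[:2]])
E
```

```text
-33.856460116739015 [-0.54403587 -0.20724266  5.61459272] [ 0.02987738  0.09093366 -0.04721441]
coarse_pointer []
mark [([0.4929, 0.0569, 0.1518], 0.55)]
```

View pics/w3.png

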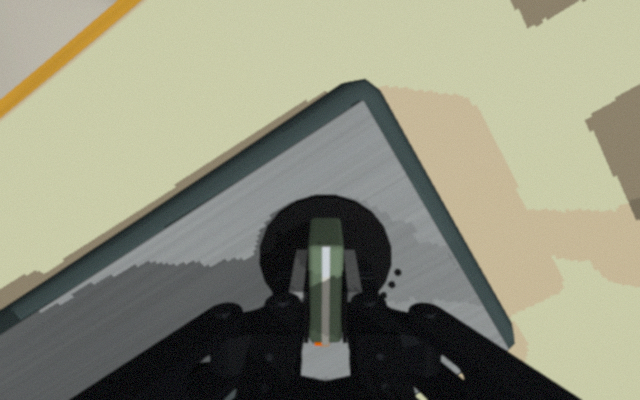

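The orange mark shows at (318,344), just past the bar end at u≈323, so the pointer is nearly in line. I'll nudge 0.03 rad, release, rise and check.

Emit:
play_rows([
  [0, 0, 0, 0.03, 0, 0, 1],
  [0, 0, 0, 0, 0, 0, 1],
  [0, 0, 0, 0, 0, 0, 0],
  [0, 0, 0, 0, 0, 0, 0],
  [0, 0, 0, 0, 0, 0, 0],
  [-30, 0, 0, 0, 0, 0, 0],
  [-35, 0, 0, 0, 0, 0, -1],
  [-35, 0, 0, 0, 0, 0, -1],
  [-35, 0, 0, 0, 0, 0, -1],
  [-15, 0, 0, 0, 0, 0, -1],
  [0, 0, 0, 0, 0, 0, -1],
  [0, 0, 0, 0, 0, 0, -1],
])

```text
clock: 8.77
eef_pos: [0.4924, 0.0562, 0.3015]
tool_rot: [0.216, 0.673, -0.216, 0.674]
ft_force: [-0.6, -0.6, -1.4]
grip_width: 0.0855
```

```bash
python3 - <<'E'
from h import *
from scipy.spatial.transform import Rotation as R
o=get_obs(); M=R.from_quat(o["tool_rot"]).as_matrix(); print(o["clock"],o["eef_pos"],np.degrees(np.arctan2(M[1,2],M[0,2])),o["joint_pos"].round(2))
c=camera("wrist"); f=c["frame"].astype(int); hsv=cv2.cvtColor(c["frame"],cv2.COLOR_RGB2HSV)
save(c,"w4.png",(255,130,385,250),6)
A=np.array([.4925,.0557]); D=.1215
org=blob(c,((hsv[...,0]<20)&(hsv[...,1]>150)&(hsv[...,2]>120)).astype(np.uint8),(240,120,400,260))
wl=blob(c,((f.min(2)>150)).astype(np.uint8),(305,150,340,215))
m=axis_angle(world(c,org,D)); d=m[0]-A; print("mark",m,np.degrees(np.arctan2(d[1],d[0])))
print("white",axis_angle(world(c,wl,D+.037)),len(wl))
# red dial target
p=np.array([.4905,-.1735,.29]); print("to red, tool mm",(M.T@(p-o["eef_pos"])*1000).round(1))
c=camera("top")
for t in ["pulse_grip","coarse_grip"]: print(t,pinpoint(t,c)[0])
E
```

```text
8.7667 [0.49243865 0.05619343 0.30149357] -35.56689565282669 [0.11 0.21 0.1  1.46 0.   0.73]
mark (array([0.53023249, 0.02874702]), np.float64(-37.0895863410857), array([0.01769308, 0.00697878])) -35.53888847181545
white (array([0.49180749, 0.05663087]), np.float64(-35.73030110101252), array([0.04223861, 0.0031571 ])) 197
to red, tool mm [  11.4 -188.   132. ]
pulse_grip {'centre': [0.4907, -0.1746, 0.1481], 'confidence': 0.98}Traceback (most recent call last):
  File "<stdin>", line 14, in <module>
IndexError: list index out of range
```

View pics/w4.png

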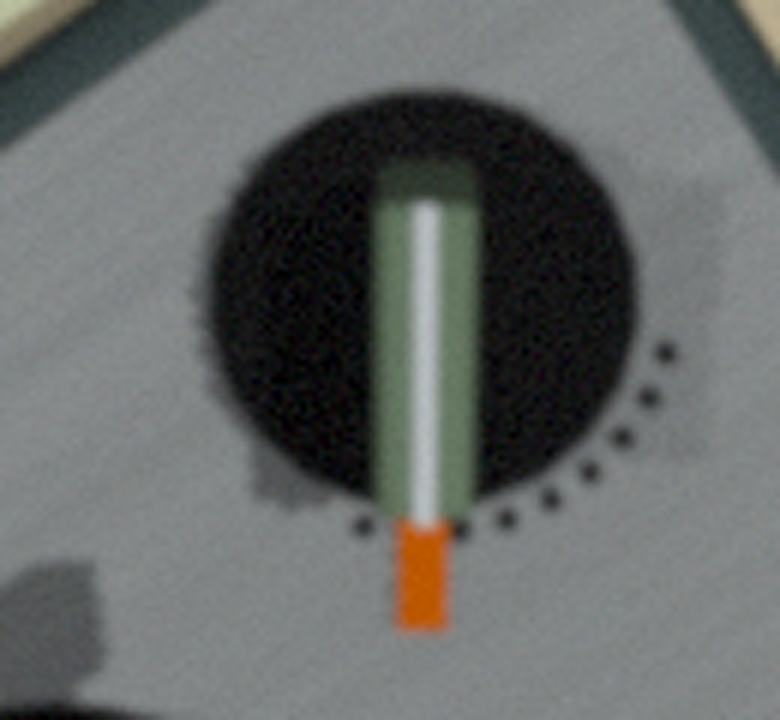

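The pointer is in line with the mark: −35.7° against −35.5°, and the crop shows the line running straight into the orange bar. Now over the red dial, turning anticlockwise to meet its bar.

Emit:
play_rows([
  [0, -31.3, 22, 0, 0, 0, -1],
  [0, -31.3, 22, 0, 0, 0, -1],
  [0, -31.3, 22, 0, 0, 0, -1],
  [0, -31.3, 22, 0, 0, 0, -1],
  [0, -31.3, 22, 0, 0, 0, -1],
  [0, -31.3, 22, 0, 0, 0, -1],
  [0, 0, 0, -0.12, 0, 0, -1],
  [0, 0, 0, -0.12, 0, 0, -1],
  [0, 0, 0, -0.12, 0, 0, -1],
  [0, 0, 0, -0.12, 0, 0, -1],
  [0, 0, 0, -0.12, 0, 0, -1],
  [0, 0, 0, -0.12, 0, 0, -1],
  [0, 0, 0, -0.12, 0, 0, -1],
  [0, 0, 0, -0.12, 0, 0, -1],
  [0, 0, 0, -0.12, 0, 0, -1],
  [0, 0, 0, -0.12, 0, 0, -1],
  [0, 0, 0, 0, 0, 0, -1],
  [0, 0, 0, 0, 0, 0, -1],
])

```text
clock: 10.47
eef_pos: [0.4897, -0.1733, 0.2998]
tool_rot: [-0.2, 0.679, 0.201, 0.677]
ft_force: [-0.8, 0.2, -0.5]
grip_width: 0.0853
```

```bash
python3 - <<'E'
from h import *
from scipy.spatial.transform import Rotation as R
o=get_obs(); M=R.from_quat(o["tool_rot"]).as_matrix(); print(o["clock"],o["eef_pos"],np.degrees(np.arctan2(M[1,2],M[0,2])),o["joint_pos"].round(2))
c=camera("wrist"); f=c["frame"].astype(int); hsv=cv2.cvtColor(c["frame"],cv2.COLOR_RGB2HSV)
save(c,"w5.png"); D=.1215
T=np.linalg.inv(np.array(c["camera_from_world"]))
red=(((hsv[...,0]<8)|(hsv[...,0]>172))&(hsv[...,1]>150)&(hsv[...,2]>60)).astype(np.uint8)
roi=(240,100,400,250)
r=blob(c,red,roi); print("red px",r.mean(0),len(r))
wl=blob(c,(f.min(2)>140).astype(np.uint8),(int(r[:,0].min()),int(r[:,1].min()),int(r[:,0].max())+1,int(r[:,1].max())+1))
W=world(c,wl,D+.037); print("white",axis_angle(W),len(wl))
blk=blob(c,(hsv[...,2]<45).astype(np.uint8),roi)
print("skirt",cv2.minEnclosingCircle((world(c,cv2.convexHull(blk.astype(np.float32))[:,0],D+.006)*1000).astype(np.float32)))
for p in pinpoint("pulse_grip",c)[:1]: print(p)
u,v=r.mean(0).astype(int); n=cv2.undistortPoints(np.array([[[u,v]]],float),K(c),np.array(c["distortion"],float))[0,0]; d=c["depth"][v,u]
print((T@np.array([n[0]*d,-n[1]*d,-d,1]))[:3].round(4))
E
```

```text
10.4667 [ 0.48972847 -0.17325674  0.29983278] 33.01316622318124 [-0.34  0.27  0.17  1.47 -0.   -0.92]
red px [325.36387782 184.57104914] 753
white (array([ 0.48780643, -0.17494002]), np.float64(33.00601276097997), array([0.04536442, 0.00291554])) 186
skirt ((487.4449462890625, -174.25926208496094), 32.359283447265625)
{'centre': [0.4866, -0.1748, 0.1486], 'confidence': 0.87}
[ 0.4842 -0.177   0.1579]
```

View pics/w5.png

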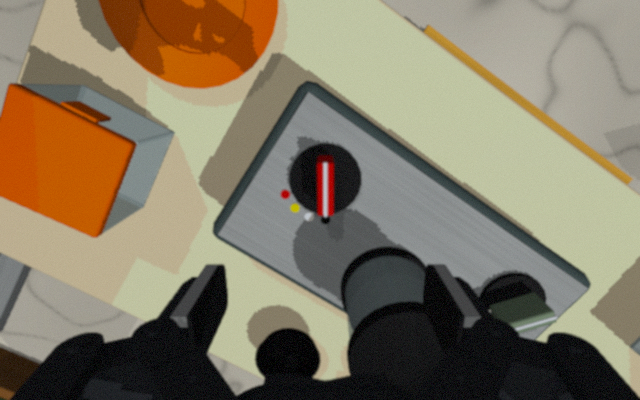

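The bar is vertical in the image at u≈325 and 33.0° in the world, matching the jaws. The pointer is on the black dot, with the coloured dots at (308,216), (295,208) and (285,194). Descend and grip.

Emit:
play_rows([
  [0, 0, -2, 0, 0, 0, 0],
  [20, 0, 0, 0, 0, 0, 0],
  [30, 0, 0, 0, 0, 0, 0],
  [30, 0, 0, 0, 0, 0, 0],
  [30, 0, 0, 0, 0, 0, 0],
  [20, 0, 0, 0, 0, 0, 0],
  [10, 0, 0, 0, 0, 0, 0],
  [9, 0, 0, 0, 0, 0, 0],
  [0, 0, 0, 0, 0, 0, 0],
  [0, 0, 0, 0, 0, 0, 0],
  [0, 0, 0, 0, 0, 0, 0.4],
  [0, 0, 0, 0, 0, 0, 0.7],
  [0, 0, 0, 0, 0, 0, 1],
  [0, 0, 0, 0, 0, 0, 1],
  [0, 0, 0, 0, 0, 0, 1],
  [0, 0, 0, 0, 0, 0, 1],
])

```text
clock: 11.9
eef_pos: [0.4889, -0.1738, 0.1537]
tool_rot: [-0.202, 0.677, 0.202, 0.678]
ft_force: [-1.8, 3.0, 5.9]
grip_width: 0.0125
```

Emit:
play_rows([
  [0, 0, 0, 0.1, 0, 0, 1],
  [0, 0, 0, 0.1, 0, 0, 1],
  [0, 0, 0, 0.1, 0, 0, 1],
  [0, 0, 0, 0.1, 0, 0, 1],
  [0, 0, 0, 0.1, 0, 0, 1],
  [0, 0, 0, 0.1, 0, 0, 1],
  [0, 0, 0, 0.1, 0, 0, 1],
  [0, 0, 0, 0.1, 0, 0, 1],
  [0, 0, 0, 0.1, 0, 0, 1],
  [0, 0, 0, 0.1, 0, 0, 1],
  [0, 0, 0, 0.1, 0, 0, 1],
  [0, 0, 0, 0.1, 0, 0, 1],
  [0, 0, 0, 0.02, 0, 0, 1],
  [0, 0, 0, 0, 0, 0, 1],
  [0, 0, 0, 0, 0, 0, 1],
  [0, 0, 0, 0, 0, 0, 1],
  [0, 0, 0, 0, 0, 0, 1],
  [0, 0, 0, 0, 0, 0, 1],
])

```text
clock: 13.4
eef_pos: [0.4888, -0.1741, 0.1537]
tool_rot: [0.223, 0.671, -0.222, 0.672]
ft_force: [-2.4, 2.4, 4.9]
grip_width: 0.0128
```

```bash
python3 - <<'E'
from h import *
from scipy.spatial.transform import Rotation as R
o=get_obs(); M=R.from_quat(o["tool_rot"]).as_matrix(); print(o["clock"],o["eef_pos"],np.degrees(np.arctan2(M[1,2],M[0,2])),o["grip_width"],o["ft_force"],o["ft_torque"])
c=camera("wrist"); t=camera("side")
a=c["frame"][150:350,200:440]; b=t["frame"][150:250,290:430]
b=cv2.resize(b,None,fx=2.8,fy=2.8); a=cv2.resize(a,None,fx=1.6,fy=1.6)
h=320; out=np.zeros((h,800,3),np.uint8); out[:a.shape[0],:a.shape[1]]=a[:h]; out[:b.shape[0],390:390+b.shape[1]]=b[:h]
cv2.imwrite("pics/w6.png",out[:,:,::-1])
E
```

```text
13.4 [ 0.48877742 -0.17407607  0.15367356] -36.66766552279583 0.012769436676131443 [-2.39455575  2.42221053  4.90438879] [0.40925805 0.55572135 0.12420015]
```

View pics/w6.png

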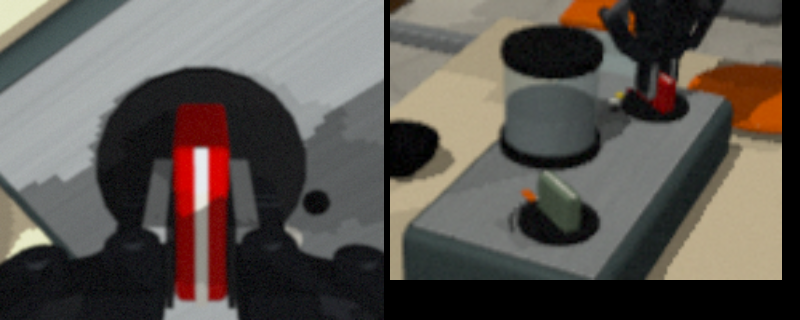

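The red bar is upright between the pads (x≈201 in the crop), so it followed the jaws. The tool turned 1.216 rad, and the moment about z is 0.12 N m. The green bar still points at the orange mark, so I'm handing in.

```bash
python3 -c "
from workcell import *
print(job_done()); o=get_obs(); print(o['clock'],o['grip_width'],o['tool_rot'])"
```

```text
the job is handed in; nothing more can be done
None
the job is handed in; nothing more can be done
```

The mill is set and the job is handed in at about 13.4 s on the clock, with the gripper still holding the red pulse dial at its third click. The hand-in gives no verdict.

- **Green knob:** I turned it about 1.03 rad clockwise and let go. From above, its line read −35.7° against −35.5° for the orange mark. The later side view showed it still in line.
- **Red dial:** I gripped it at rest and turned it 1.216 rad clockwise by the tool's angle; the third click is at 1.2. I held it there for 0.4 s before handing in. The bar stayed square between the pads, at 12.8 mm opening with a 0.12 N m moment. That moment is a little below the 0.16 N m spring value given, but the bar had not slipped. The fingers hid the dots, so this angle comes from the tool, not from seeing the pointer at the red dot.
- **Containers, dish and plate:** I did not measure their positions again at the end. The wrist force reading stayed below about 7 N whenever I checked it, and no contact showed in the pictures.

One small disagreement: the cameras and networks differed by up to 4 mm on where the red dial's axis is. I used the close wrist view, and the low side forces when gripping fit it.

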